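# Load the test rack in kit order

### The arm

A 6-joint arm with a two-finger parallel gripper is mounted at the origin on the work surface. World frame = base frame: x ahead of the robot, y to its left, z up, the work surface at z = 0. Lengths are in mm, angles in rad, forces in N, time in s.
With the tool pointing down it reaches from about 275 to 750 mm from the base axis. Payload 10.2 kg.
Tool frame: the origin (TCP) lies at the very end of the fingers, on their centre line; the grasp point (between the pads) lies 19 mm behind it; z points along the fingers, y is the line along which they close (so a half turn about z gives the same grasp; the last joint's range is limited). The gripper opens to 85 mm and grips with 20 to 120 N. Pads are 22 mm wide; open, the fingers measure 114 mm over their backs; the gripper's body (76 mm by 85 mm) begins 54 mm behind the grasp point. The pads swing forward as they close: fully open they stand 13 mm farther back than shut.
Start: joints at [0.97, 0.313, 1.498, -0, 1.331, -0.223], TCP at [193.673, 487.977, 231.294] pointing down, gripper open.
Joint ranges: [-2.94, 2.94], [-0.97, 2.17], [0.19, 2.56], [-1.23, 4.37], [0.02, 3.11], [-2.88, 2.88]. Speed limits (rad/s): [2.39, 2.39, 3.01, 3.14, 3.14, 3.14].

### API

Orientations are given as a unit quaternion [w, x, y, z].
In Python, from rig import ctrl gives the robot as it stands.
- The arm moves only by the tool step_arm, never from a script. Its argument "increments" is a list of rows, each a list of 3 entries, a list of its own where there are three numbers: the shift along the tool's x, y, z in cm, then the turn, a rotation vector about the tool's x, y, z in degrees, then the opening in per cent of the stroke, from 0 (shut) to 100 (fully open). A call has 1 to 8 rows; each row is the pose to reach, as a shift and turn from the pose commanded when the call began, along the tool's axes at that moment; what a row does not reach only later rows make up. A row lasts 1/8 s, in which the tool goes at most 62.5 mm and 10.7 degrees, less where a joint would pass 70% of its speed; a pose out of reach is approached as far as the arm can. A call with a gripper value outside its range is refused whole. The fingers move at their own pace and stop on an object; "squeeze" is the grip in N (left out, the last holds). Time passes only in rows, so rows that repeat a pose let the fingers close. It gives the time, the measured TCP pose, the force, the opening and the grip force at its end, in the units of the state.
- ctrl.sense(): the state, without advancing time (a new reading comes with each control period).
- ctrl.capture(name): name is "scene" or "top" or "wrist"; returns a dict with "img" (420x560x3 uint8, red, green, blue), "fx", "fy", "cx", "cy" (pixels), "extrinsics" (4x4, takes a point from camera to world coordinates). Camera axes: x right, y down, z forward; pixel columns grow to the right and rows downward; lengths in mm; the calibration is good to about 2 mm. A picture is of the moment at which its call begins. There is no depth.
- ctrl.finish_job(): hands the job in; it is judged then, once.
The state is a dict: "time_s": time; "joints": joint angles; "dq": joint speeds; "tau": joint torques, N m; "eef_pos": TCP position; "ee_rot": TCP orientation; "force": force on the tool from outside, world axes, zero at the start; "wrist_torque": the same for the moment, N m; "grip_width": opening from 0.0 (shut) to 1.0 (fully open); "grip_force": force on a finger pad.
Only numpy, scipy, OpenCV 4.12 (cv2) and the standard library are available. Lean on these libraries where they do the work, as an engineer would, in place of code of your own. Each camera call takes 0.05 s, during which the arm holds its last target. There are 200 camera calls.

### The job

Move the four modules from the kit carrier into the test rack, one to a bay, in reverse order, as the rack counts its bays from the power unit at its right end: the module at the carrier's handle end (the robot's left) goes into the bay next to the power unit, its neighbour into the next bay, and so on along the row. Keep them upright, set each one down gently (no dropping) so that it stands flat on the floor of its bay, and let go.

Things in the scene. Friction and masses are not known exactly. Their poses are not given: they have to be found in the camera images.
- supply_module: Supply module: plain straight block 84 mm high, five dark vent slots across its roof. White plastic, 200 g. Foot 46 mm (x) by 32 mm (y). Origin: centre of the underside; z up, x roughly along its nest's x. Grip it across the front and back faces (46 mm, along x), about 62 mm above the origin.
- relay_module: Relay module: block 58 mm high with one round black dial (25 mm across, 12 mm high) on top. White plastic, 140 g. Foot 46 mm (x) by 32 mm (y). Origin: centre of the underside; z up, x roughly along its nest's x. Grip it across the front and back faces (46 mm, along x), about 44 mm above the origin.
- terminal_module: Terminal module: a 40 mm high block with a narrower stem, 26 (x) x 32 mm (y), from its middle up to 84 mm; screws on the two steps. White plastic, 130 g. Foot 46 mm (x) by 32 mm (y). Origin: centre of the underside; z up, x roughly along its nest's x. Grip it by the stem along x (26 mm), 68 mm above the origin, fingertips clear of the steps.
- driver_module: Driver module: block 54 mm high topped by aluminium heat sink fins running along x, 66 mm in all. White plastic, 180 g. Foot 46 mm (x) by 32 mm (y). Origin: centre of the underside; z up, x roughly along its nest's x. Grip it across the front and back faces (46 mm, along x), about 48 mm above the origin.
- nest_supply: Fixed grey nest on the kit carrier in which the supply module stands at the start; the four nests look alike and swap places from start to start. 67 (x) x 53 (y) x 18 mm, open top, pocket 61 x 47 mm, its floor 6 mm above the origin. Origin: centre of the underside, 5 mm above the table; axes along the carrier's.
- nest_relay: Fixed grey nest on the kit carrier in which the relay module stands at the start; the four nests look alike and swap places from start to start. 67 (x) x 53 (y) x 18 mm, open top, pocket 61 x 47 mm, its floor 6 mm above the origin. Origin: centre of the underside, 5 mm above the table; axes along the carrier's.
- nest_terminal: Fixed grey nest on the kit carrier in which the terminal module stands at the start; the four nests look alike and swap places from start to start. 67 (x) x 53 (y) x 18 mm, open top, pocket 61 x 47 mm, its floor 6 mm above the origin. Origin: centre of the underside, 5 mm above the table; axes along the carrier's.
- nest_driver: Fixed grey nest on the kit carrier in which the driver module stands at the start; the four nests look alike and swap places from start to start. 67 (x) x 53 (y) x 18 mm, open top, pocket 61 x 47 mm, its floor 6 mm above the origin. Origin: centre of the underside, 5 mm above the table; axes along the carrier's.
- carrier: Kit carrier, fixed: aluminium plate 100 (x) x 310 (y) x 5 mm with a row of four nests, centred at x 0, y +90, +30, -30, -90 mm, and a black loop handle, 41 mm high, at y = +143 mm (the robot's left end). Origin: centre of the underside, on the table; x away from the robot, y along the row to its left. Stands beside the test rack, left or right of it.
- rack: Test rack, fixed: four open bays in a row between two aluminium profiles, 101 (x) x 240 (y) x 20 mm. Origin: centre of the underside, on the table; x away from the robot, y along the row to its left. Bay centres x 0, y +90, +30, -30, -90 mm; bays 61 (x) x 47 (y), floor 8 mm up. Power unit (grey box 96 x 44 x 73 mm, sockets on top) at y = -154 mm, low earth block at +154.
Not all that is in view belongs to the job. Leave any red look-alike of the relay_module alone.

How it is judged:
By the outcome, as a careful person would: the job done as asked, in the order asked, and still so for the second after the job is handed in, with the robot touching nothing.
It also fails if it takes over 115 s, if anything falls off the work surface, if the arm or the gripper's body presses on something with over 40 N, if the wrist force passes 120 N, or if a joint passes its speed limit or range.

## Working session

There is one attempt and no reset: what is moved stays moved. The work goes in short steps, Python scripts to look and compute and a tool call to move; the robot and the scene stay as the last step left them, time stands still between calls to the robot, and variables do not carry over. Pictures are saved under pics/ and viewed, at most 14 in all, crops included, and the job is handed in when it is done.

Besides the shell and the picture viewer there is one more tool, called after "Emit:" in YAML: its name, and indented under it one key for each argument. step_arm: Moves the arm, as the interface text tells. Its arguments: {"type":"object","properties":{"increments":{"type":"array"},"squeeze":{"type":"number"}},"required":["increments"]}

```bash
mkdir -p pics; ls
python3 - <<'E'
from rig import ctrl
import cv2,json,numpy as np
for n in("scene","top"):
    c=ctrl.capture(n); cv2.imwrite(f"pics/{n}0.png",c["img"][:,:,::-1]); print(n,c["fx"],c["fy"],c["cx"],c["cy"],np.round(c["extrinsics"],4).tolist())
s=ctrl.sense();print(s)
E
```

```text
pics
scene 467.428652997503 467.428652997503 280.28102252406353 206.72656679340335 [[0.0825, 0.6034, -0.7932, 1218.4476], [0.9964, -0.0328, 0.0787, -58.429], [0.0215, -0.7968, -0.6039, 605.1901], [0.0, 0.0, 0.0, 1.0]]
top 392.73382123421624 392.73382123421624 279.53098824878526 214.5420031479216 [[0.018, -0.9889, 0.1472, 388.4605], [-0.9998, -0.0183, -0.0008, 0.692], [0.0035, -0.1472, -0.9891, 883.5104], [0.0, 0.0, 0.0, 1.0]]
{'time_s': 0.1, 'joints': array([ 9.69584508e-01,  3.13408236e-01,  1.49837388e+00, -3.97658710e-06,
        1.33098670e+00, -2.23424304e-01]), 'dq': array([-2.42373021e-05, -7.81457071e-04, -2.43881179e-03, -5.44296653e-04,
       -4.53035740e-04, -1.15736784e-03]), 'tau': array([ 2.94816899e-03, -4.12895358e+01, -2.60140049e+01, -1.28281768e-04,
        2.99691477e-03,  1.51211600e-05]), 'eef_pos': array([193.54409481, 487.77352888, 230.7802335 ]), 'ee_rot': array([-2.33895186e-04,  1.87771947e-01,  9.82212477e-01, -5.39571038e-04]), 'force': array([-0.19240981, -0.00911153,  0.24124625]), 'wrist_torque': array([ 0.04695941, -0.01199426,  0.00631787]), 'grip_force': 0.0, 'grip_width': 1.0006003775903263}
```

View pics/scene0.png

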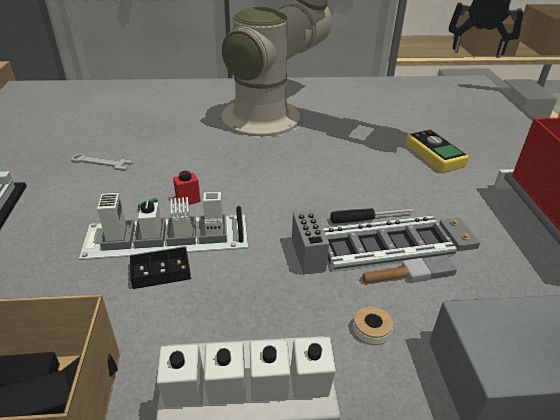

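View pics/top0.png

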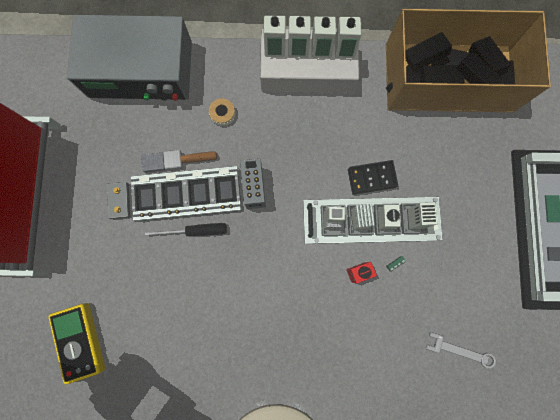

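The scene and top views agree. In the top view:
- **Carrier:** about (373,220), with its handle at the left (310,220). From the handle the modules are terminal (335,219), driver (364,217), relay (393,216) and supply (427,216).
- **Rack:** about (187,192), with the power unit at its right end (252,182).
- **Possible mix-ups:** the red relay look-alike (362,272), the white round-dialled units at (275–347,35), the black block (373,176) and the grey box at (130,57). None of these are wanted.

I'll check that choice in close crops.

Run:
```python
import cv2
i=cv2.imread("pics/top0.png")
cv2.imwrite("pics/c1.png",cv2.resize(i[188:252,296:452],None,fx=5,fy=5,interpolation=cv2.INTER_CUBIC))
cv2.imwrite("pics/c2.png",cv2.resize(i[150:230,104:268],None,fx=4.8,fy=4.8,interpolation=cv2.INTER_CUBIC))
```

```text
(no output)
```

View pics/c1.png

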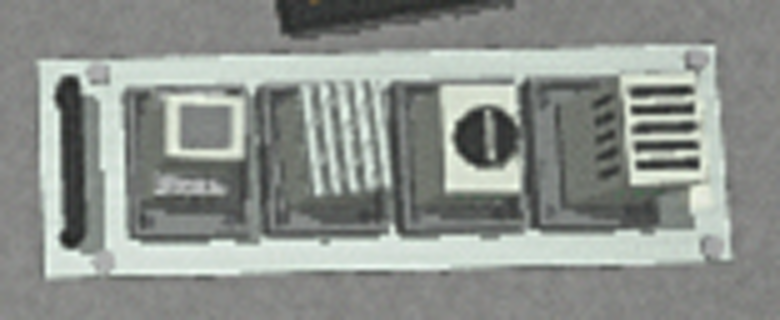

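View pics/c2.png

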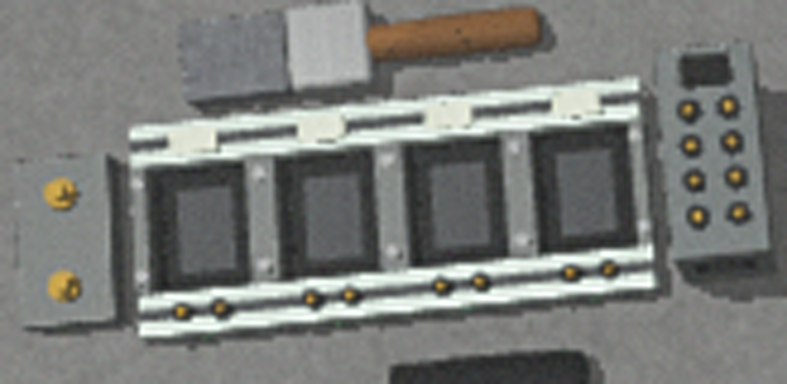

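The crops confirm the order from the handle: terminal, driver, relay, supply. The rack's four bays are empty and its power unit is at the right. Next I'll compute positions.

```bash
cat > h.py <<'E'
import numpy as np
from scipy.spatial.transform import Rotation as R
def proj(c,uv,z):
    uv=np.atleast_2d(uv).astype(float);T=np.array(c["extrinsics"])
    d=np.c_[(uv[:,0]-c["cx"])/c["fx"],(uv[:,1]-c["cy"])/c["fy"],np.ones(len(uv))]@T[:3,:3].T
    return T[:3,3]+d*((z-T[2,3])/d[:,2])[:,None]
def fit(loc,w):  # 2D rigid fit
    loc=np.array(loc,float);w=np.array(w)[:,:2];lc=loc-loc.mean(0);wc=w-w.mean(0)
    a=np.arctan2((lc[:,0]*wc[:,1]-lc[:,1]*wc[:,0]).sum(),(lc*wc).sum())
    M=np.array([[np.cos(a),-np.sin(a)],[np.sin(a),np.cos(a)]]);t=w.mean(0)-M@loc.mean(0)
    return t,a,M,np.linalg.norm(loc@M.T+t-w,axis=1)
E
python3 - <<'E'
from h import *; from rig import ctrl
np.set_printoptions(precision=1,suppress=True)
c=ctrl.capture("top")
f=lambda p:np.array(p,float)/5+[296,188]-.4
g=lambda p:np.array(p,float)/4.8+[104,150]-.4
o=np.array([[1,1],[1,-1],[-1,-1],[-1,1]])
t,a,M,r=fit(o*[50,155],proj(c,f([(38,60),(715,45),(732,260),(45,278)]),5));print("carrier",t,np.degrees(a),r)
nest=[M@[0,y]+t for y in(90,30,-30,-90)];print(np.array(nest))
def pr(n,p,z,l):
    t,a,M,r=fit(o*l,proj(c,f(p),z));print(n,t,np.degrees(a),r)
pr("term",[(166,95),(243,95),(243,158),(166,158)],95,[13,16])
pr("driv",[(302,82),(377,82),(390,190),(318,194)],77,[23,16])
pr("relay",[(442,84),(518,84),(522,194),(445,194)],69,[23,16])
pr("supply",[(622,73),(698,73),(706,184),(630,186)],95,[23,16])
t,a,M,r=fit(o*[50.5,120],proj(c,g([(130,128),(638,80),(656,287),(138,338)]),20));print("rack",t,np.degrees(a),r)
print(np.array([M@[0,y]+t for y in(90,30,-30,-90)]))
E
```

```text
carrier [ 511.6 -209.5] 2.4290014758951055 [0.8 0.9 1.3 0.6]
[[ 507.8 -119.6]
 [ 510.3 -179.5]
 [ 512.9 -239.5]
 [ 515.4 -299.4]]
term [ 511.4 -115.7] 0.5574910943813645 [0.5 0.2 0.6 0.2]
driv [ 510.9 -177.4] 5.38873285662748 [1.4 1.3 0.7 1.6]
relay [ 512.3 -235.9] 0.627795261663629 [0.2 0.5 0.2 0.5]
supply [ 513.9 -302.6] 1.8619817796236466 [0.5 0.5 0.6 0.6]
rack [562.3 212.3] 6.688186490014766 [0.9 0.8 0.9 0.5]
[[551.8 301.7]
 [558.8 242.1]
 [565.8 182.5]
 [572.8 123. ]]
```

```bash
cat >> h.py <<'E'
def inc(x,y,z,th,p=None,q=None):
    from rig import ctrl
    s=ctrl.sense();p=s["eef_pos"] if p is None else p;q=s["ee_rot"] if q is None else q
    A=R.from_quat(np.roll(q,-1));a=np.radians(th)
    B=R.from_matrix(np.array([[-np.sin(a),np.cos(a),0],[np.cos(a),np.sin(a),0],[0,0,-1]]).T @ np.eye(3) if 0 else np.column_stack([[-np.sin(a),np.cos(a),0],[np.cos(a),np.sin(a),0],[0,0,-1]]))
    print("t",round(s["time_s"],2),"pos",np.round(s["eef_pos"],1),"w",round(s["grip_width"],2),"j6",round(s["joints"][5],2),"| cm",np.round(A.inv().apply(np.array([x,y,z])-p)/10,2),"deg",np.round((A.inv()*B).as_rotvec(degrees=True),1))
E
sed -i 's/B=R.from_matrix(.*if 0 else /B=R.from_matrix(/; s/\[0,0,-1\]\]))$/[0,0,-1]]))/' h.py
python3 -c "
from h import *
inc(511.4,-115.7,170,0.6)"
```

```text
t 0.15 pos [193.6 487.8 230.9] w 1.0 j6 -0.22 | cm [-51.81 -44.36   6.12] deg [-0.1  0.  67.8]
```

Emit:
step_arm:
  increments:
    - [[-51.8, -44.4, 6.1], [0, 0, 67.8], 100]
    - [[-51.8, -44.4, 6.1], [0, 0, 67.8], 100]
    - [[-51.8, -44.4, 6.1], [0, 0, 67.8], 100]
    - [[-51.8, -44.4, 6.1], [0, 0, 67.8], 100]
    - [[-51.8, -44.4, 6.1], [0, 0, 67.8], 100]
    - [[-51.8, -44.4, 6.1], [0, 0, 67.8], 100]
    - [[-51.8, -44.4, 6.1], [0, 0, 67.8], 100]
    - [[-51.8, -44.4, 6.1], [0, 0, 67.8], 100]
  squeeze: 40

```text
time_s: 1.15
eef_pos: [426.1, 45.2, 186.7]
ee_rot: [0.0, 0.704, 0.71, 0.0]
force: [1.1, 1.3, -0.3]
grip_width: 0.995
grip_force: 0.0
```

```bash
python3 -c "
from h import *
inc(511.4,-115.7,170,0.6)"
```

```text
t 1.15 pos [426.1  45.2 186.7] w 0.99 j6 -0.18 | cm [-16.17   8.39   1.67] deg [ 0.  -0.  -0.1]
```

Emit:
step_arm:
  increments:
    - [[-16.2, 8.4, 1.7], [0, 0, 0], 100]
    - [[-16.2, 8.4, 1.7], [0, 0, 0], 100]
    - [[-16.2, 8.4, 1.7], [0, 0, 0], 100]
    - [[-16.2, 8.4, 1.7], [0, 0, 0], 100]
    - [[-16.2, 8.4, 1.7], [0, 0, 0], 100]

```text
time_s: 1.78
eef_pos: [510.7, -113.4, 169.5]
ee_rot: [-0.001, 0.704, 0.71, -0.0]
force: [-0.5, -0.3, -0.3]
grip_width: 0.998
grip_force: 0.0
```

Run:
```python
from h import *; from rig import ctrl; import cv2
inc(511.4,-115.7,60,0.6)
c=ctrl.capture("wrist");cv2.imwrite("pics/w1.png",c["img"][:,:,::-1])
T=np.array(c["extrinsics"]);print(np.round(T[:,3]),c["fx"],T[:3,:3].round(3).tolist())
def pj(X):
    q=T[:3,:3].T@(np.array(X)-T[:3,3]);return np.round([c["fx"]*q[0]/q[2]+c["cx"],c["fy"]*q[1]/q[2]+c["cy"]],0)
print("term stem top",[pj((511.4+dx,-115.7+dy,95)) for dx,dy in((13,16),(13,-16),(-13,-16),(-13,16))])
```

```text
t 1.77 pos [ 510.7 -113.4  169.5] w 1.0 j6 -0.45 | cm [-0.23  0.07 10.95] deg [-0.1 -0.  -0.1]
[510. -43. 312.   1.] 330.01492063756587 [[1.0, 0.009, 0.001], [0.009, -0.96, -0.279], [-0.001, 0.279, -0.96]]
term stem top [array([299., 199.]), array([298., 243.]), array([261., 243.]), array([261., 199.])]
```

View pics/w1.png

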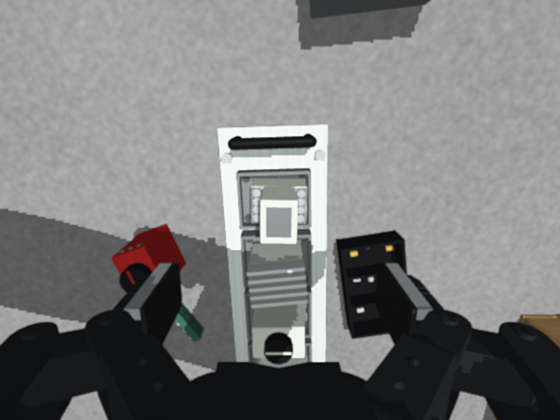

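The wrist view shows the terminal stem roof at (260–298, 199–244), which matches my prediction to 1 px. I'll descend and grip.

Emit:
step_arm:
  increments:
    - [[-0.1, 0.1, 5], [0, 0, 0], 100]
    - [[-0.1, 0.1, 9], [0, 0, 0], 100]
    - [[-0.1, 0.1, 10.9], [0, 0, 0], 100]
    - [[-0.1, 0.1, 10.9], [0, 0, 0], 70]
    - [[-0.1, 0.1, 10.9], [0, 0, 0], 10]
    - [[-0.1, 0.1, 10.9], [0, 0, 0], 10]
    - [[-0.1, 0.1, 10.9], [0, 0, 0], 10]
    - [[-0.1, 0.1, 10.9], [0, 0, 0], 10]

```text
time_s: 2.82
eef_pos: [512.5, -115.0, 61.7]
ee_rot: [0.001, 0.704, 0.711, 0.0]
force: [-2.4, 1.7, 6.6]
grip_width: 0.294
grip_force: 46.0
```

```bash
python3 -c "
from h import *
inc(511.4,-115.7,60,0.6)"
```

```text
t 2.83 pos [ 512.5 -115.    61.7] w 0.29 j6 -0.45 | cm [-0.07 -0.11  0.17] deg [ 0.1  0.  -0. ]
```

```bash
python3 -c "
from h import *
inc(572.8,123.5,175,6.7)"
```

```text
t 2.83 pos [ 512.5 -115.    61.7] w 0.29 j6 -0.45 | cm [ 23.78   6.27 -11.33] deg [ 0.1  0.  -6.1]
```

Emit:
step_arm:
  increments:
    - [[0, 0, -4], [0, 0, 0], 10]
    - [[0, 0, -9], [0, 0, 0], 10]
    - [[0, 0, -11.5], [0, 0, 0], 10]

```text
time_s: 3.2
eef_pos: [512.6, -115.2, 178.4]
ee_rot: [0.002, 0.704, 0.711, 0.001]
force: [1.1, 0.5, 0.0]
grip_width: 0.297
grip_force: 45.1
```

```bash
python3 -c "
from h import *
inc(572.8,123.5,175,6.7)"
```

```text
t 3.2 pos [ 512.6 -115.2  178.4] w 0.3 j6 -0.45 | cm [23.81  6.24  0.32] deg [ 0.2  0.1 -6.1]
```

Emit:
step_arm:
  increments:
    - [[4, 1, 0], [0, 0, -1], 10]
    - [[8, 2.1, 0], [0, 0, -2], 10]
    - [[12, 3.1, 0], [0, 0, -3], 10]
    - [[16, 4.2, 0], [0, 0, -4], 10]
    - [[20, 5.2, 0], [0, 0, -5], 10]
    - [[23, 6.1, 0], [0, 0, -6.1], 10]
    - [[23.8, 6.2, 0.3], [0.1, 0.1, -6.1], 10]
    - [[23.8, 6.2, 0.3], [0.1, 0.1, -6.1], 10]

```text
time_s: 4.2
eef_pos: [571.5, 123.5, 172.2]
ee_rot: [-0.002, 0.665, 0.747, -0.0]
force: [-0.1, -0.1, -1.1]
grip_width: 0.297
grip_force: 45.0
```

Run:
```python
from h import *; from rig import ctrl; import cv2
inc(572.8,123.5,60,6.7)
c=ctrl.capture("wrist");cv2.imwrite("pics/w2.png",c["img"][:,:,::-1])
```

```text
t 4.2 pos [571.5 123.5 172.2] w 0.3 j6 -0.1 | cm [-0.03  0.16 11.22] deg [-0.2 -0.1 -0. ]
```

View pics/w2.png

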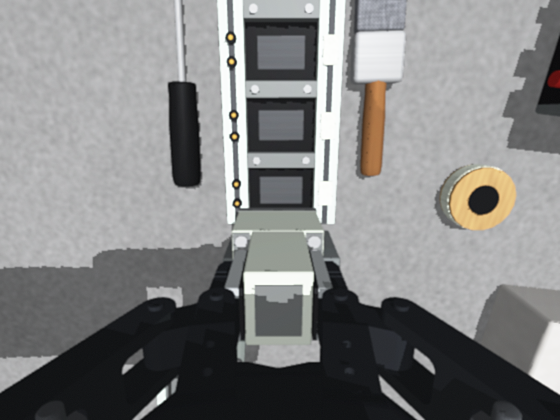

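Run:
```python
from h import *; from rig import ctrl
c=ctrl.capture("wrist");T=np.array(c["extrinsics"])
for X in [(551.8,301.7,8),(558.8,242.1,8),(565.8,182.5,8),(572.8,123,8)]:
    q=T[:3,:3].T@(np.array(X)-T[:3,3]);print(np.round([c["fx"]*q[0]/q[2]+c["cx"],c["fy"]*q[1]/q[2]+c["cy"]]))
```

```text
[280. -30.]
[280.  52.]
[280. 125.]
[280. 190.]
```

Bay predictions match the picture: floors at (280,190), (280,125) and (280,52), and the held module is aligned across the bay. I'll descend.

Emit:
step_arm:
  increments:
    - [[0, 0.1, 4], [-0.2, -0.1, 0], 10]
    - [[0, 0.1, 8], [-0.2, -0.1, 0], 10]
    - [[0, 0.1, 10.3], [-0.2, -0.1, 0], 10]
    - [[0, 0.1, 10.7], [-0.2, -0.1, 0], 10]
    - [[0, 0.1, 10.7], [-0.2, -0.1, 0], 10]
    - [[0, 0.1, 10.7], [-0.2, -0.1, 0], 10]

```text
time_s: 5.05
eef_pos: [573.3, 123.7, 67.0]
ee_rot: [0.001, 0.665, 0.747, 0.001]
force: [0.9, -0.1, -1.1]
grip_width: 0.294
grip_force: 45.0
```

```bash
python3 -c "
from h import *
inc(572.8,123.5,58.7,6.7)"
```

```text
t 5.05 pos [573.3 123.7  67. ] w 0.29 j6 -0.1 | cm [-0.02 -0.05  0.83] deg [ 0.2  0.  -0.1]
```

Emit:
step_arm:
  increments:
    - [[0, 0, 0.2], [0, 0, 0], 10]
    - [[0, 0, 0.4], [0, 0, 0], 10]
    - [[0, 0, 0.6], [0, 0, 0], 10]
    - [[0, 0, 0.7], [0, 0, 0], 10]
    - [[0, 0, 0.8], [0, 0, 0], 10]
    - [[0, 0, 0.8], [0, 0, 0], 10]

```text
time_s: 5.8
eef_pos: [572.6, 124.0, 58.7]
ee_rot: [0.001, 0.665, 0.747, 0.001]
force: [-4.7, 0.0, 7.6]
grip_width: 0.299
grip_force: 46.1
```

Emit:
step_arm:
  increments:
    - [[0, 0, 0.8], [0, 0, 0], 50]
    - [[0, 0, 0.8], [0, 0, 0], 70]
    - [[0, 0, 0.8], [0, 0, 0], 70]
    - [[0, 0, -1], [0, 0, 0], 80]
    - [[0, 0, -5], [0, 0, 0], 100]
    - [[0, 0, -10], [0, 0, 0], 100]
    - [[0, 0, -10.7], [0, 0, 0], 100]

```text
time_s: 6.68
eef_pos: [574.0, 124.0, 169.8]
ee_rot: [0.004, 0.665, 0.747, 0.003]
force: [0.6, 0.3, -0.7]
grip_width: 1.004
grip_force: 0.0
```

```bash
python3 -c "
from h import *
inc(510.9,-177.4,165,4)"
```

```text
t 6.67 pos [574.  124.  169.8] w 1.0 j6 -0.1 | cm [-29.21  -9.77   0.4 ] deg [0.6 0.  2.7]
```

Emit:
step_arm:
  increments:
    - [[-6, -2, 0.4], [0, 0, 1], 100]
    - [[-12, -4, 0.4], [0, 0, 2], 100]
    - [[-18, -6, 0.4], [0, 0, 2.7], 100]
    - [[-24, -8, 0.4], [0, 0, 2.7], 100]
    - [[-28.5, -9.6, 0.4], [0, 0, 2.7], 100]
    - [[-29.2, -9.8, 0.4], [0, 0, 2.7], 100]
    - [[-29.2, -9.8, 0.4], [0, 0, 2.7], 100]
    - [[-29.2, -9.8, 0.4], [0, 0, 2.7], 100]

```text
time_s: 7.68
eef_pos: [509.2, -176.2, 160.6]
ee_rot: [0.0, 0.682, 0.732, 0.001]
force: [0.1, 1.0, 0.2]
grip_width: 0.999
grip_force: 0.0
```

Run:
```python
from h import *; from rig import ctrl; import cv2
inc(510.9,-177.4,40,4)
c=ctrl.capture("wrist");cv2.imwrite("pics/w3.png",cv2.resize(c["img"][120:330,150:410,::-1],None,fx=2.5,fy=2.5))
T=np.array(c["extrinsics"])
for n,X in dict(d=(510.9,-177.4,77)).items():
  for dx,dy in((23,16),(23,-16),(-23,-16),(-23,16)):
    a=np.radians(4);Y=np.array(X)+[dx*np.cos(a)-dy*np.sin(a),dx*np.sin(a)+dy*np.cos(a),0]
    q=T[:3,:3].T@(Y-T[:3,3]);print((np.array([c["fx"]*q[0]/q[2]+c["cx"],c["fy"]*q[1]/q[2]+c["cy"]])-[150,120])*2.5)
c=ctrl.capture("top");cv2.imwrite("pics/t2.png",cv2.resize(c["img"][140:240,104:268,::-1],None,fx=4.8,fy=4.8,interpolation=2))
```

```text
t 7.67 pos [ 509.2 -176.2  160.6] w 1.0 j6 -0.62 | cm [-0.14  0.14 12.06] deg [ 0.1 -0.   0. ]
[408.54866214 186.94302385]
[405.26473248 293.23149204]
[247.9690336  293.31072606]
[245.19570373 186.99425091]
```

View pics/w3.png

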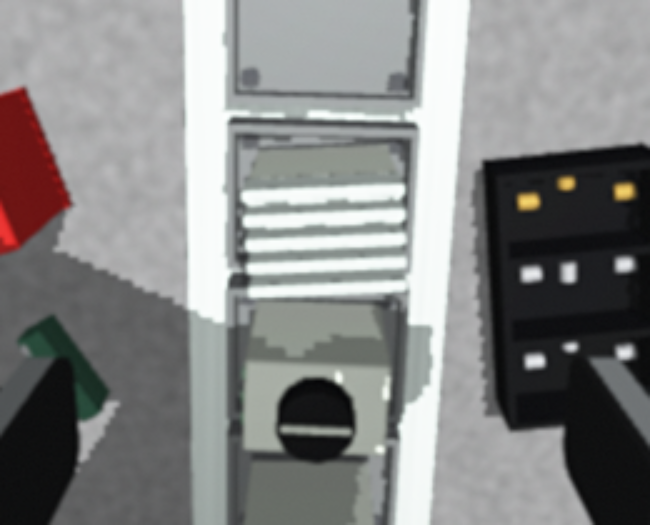

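View pics/t2.png

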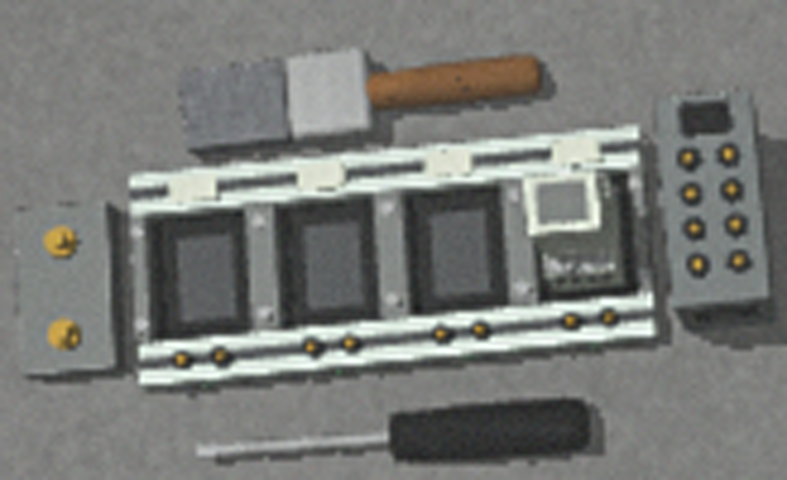

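The terminal module stands centred in the bay next to the power unit. In the wrist crop the driver's fins run from (245,190) to (405,295), within 1 mm of the prediction and turned about +1.5° more. I'll descend with that correction.

Emit:
step_arm:
  increments:
    - [[-0.1, 0.1, 5], [0, 0, -1.5], 100]
    - [[-0.1, 0.1, 9.5], [0, 0, -1.5], 100]
    - [[-0.1, 0.1, 12], [0, 0, -1.5], 100]
    - [[-0.1, 0.1, 12], [0, 0, -1.5], 90]
    - [[-0.1, 0.1, 12], [0, 0, -1.5], 30]
    - [[-0.1, 0.1, 12], [0, 0, -1.5], 30]
    - [[-0.1, 0.1, 12], [0, 0, -1.5], 30]
    - [[-0.1, 0.1, 12], [0, 0, -1.5], 30]

```text
time_s: 8.78
eef_pos: [511.1, -178.7, 42.2]
ee_rot: [0.002, 0.673, 0.74, 0.001]
force: [-0.6, 0.5, 6.5]
grip_width: 0.533
grip_force: 41.6
```

Emit:
step_arm:
  increments:
    - [[0, 0, -4], [0, 0, 0], 30]
    - [[0, 0, -9], [0, 0, 0], 30]
    - [[0, 0, -13], [0, 0, 0], 30]
    - [[0, 0, -13], [0, 0, 0], 30]

```text
time_s: 9.28
eef_pos: [511.2, -179.0, 174.0]
ee_rot: [0.004, 0.673, 0.74, 0.001]
force: [0.1, 0.1, -1.8]
grip_width: 0.532
grip_force: 41.7
```

```bash
python3 -c "
from h import *
inc(565.8,182.5,170,6.7)"
```

```text
t 9.28 pos [ 511.2 -179.   174. ] w 0.53 j6 -0.65 | cm [35.47  8.88  0.33] deg [ 0.4  0.2 -1.2]
```

Emit:
step_arm:
  increments:
    - [[5, 1.3, 0], [0.1, 0, -0.5], 30]
    - [[10, 2.5, 0], [0.2, 0.1, -1], 30]
    - [[15, 3.8, 0], [0.2, 0.1, -1.2], 30]
    - [[20, 5, 0], [0.2, 0.1, -1.2], 30]
    - [[25, 6.3, 0], [0.2, 0.1, -1.2], 30]
    - [[30, 7.5, 0], [0.2, 0.1, -1.2], 30]
    - [[34.5, 8.7, 0], [0.2, 0.1, -1.2], 30]
    - [[35.4, 8.9, 0], [0.2, 0.1, -1.2], 30]

```text
time_s: 10.28
eef_pos: [564.3, 184.9, 169.5]
ee_rot: [-0.002, 0.664, 0.748, -0.001]
force: [-0.6, -0.7, -1.6]
grip_width: 0.531
grip_force: 41.6
```

Emit:
step_arm:
  increments:
    - [[0, 0, 0], [0, 0, 0], 30]
    - [[0, 0, 0], [0, 0, 0], 30]

```text
time_s: 10.52
eef_pos: [564.9, 181.3, 170.5]
ee_rot: [-0.001, 0.665, 0.747, -0.0]
force: [0.4, -1.1, -1.0]
grip_width: 0.529
grip_force: 41.6
```

```bash
python3 -c "
from h import *
inc(565.8,181.5,39.2,6.7)"
```

```text
t 10.53 pos [564.9 181.3 170.5] w 0.53 j6 -0.0 | cm [-1.000e-02  1.200e-01  1.313e+01] deg [-0.1 -0.1 -0.1]
```

Emit:
step_arm:
  increments:
    - [[0, 0.1, 4], [-0.1, 0, 0], 30]
    - [[0, 0.1, 8.5], [-0.1, 0, 0], 30]
    - [[0, 0.1, 11.5], [-0.1, 0, 0], 30]
    - [[0, 0.1, 12.3], [-0.1, 0, 0], 30]
    - [[0, 0.1, 12.3], [-0.1, 0, 0], 30]
    - [[0, 0.1, 12.3], [-0.1, 0, 0], 30]

```text
time_s: 11.28
eef_pos: [566.6, 182.7, 49.3]
ee_rot: [0.0, 0.665, 0.747, 0.002]
force: [-0.1, 0.9, -2.6]
grip_width: 0.529
grip_force: 41.6
```

```bash
python3 -c "
from h import *
inc(565.8,181.5,39.2,6.7)"
```

```text
t 11.28 pos [566.6 182.7  49.3] w 0.53 j6 -0.0 | cm [-0.11 -0.09  1.01] deg [ 0.2 -0.1 -0.1]
```

Emit:
step_arm:
  increments:
    - [[-0.1, 0, 0.3], [0.1, 0, 0], 30]
    - [[-0.1, 0, 0.5], [0.1, 0, 0], 30]
    - [[-0.1, 0, 0.7], [0.1, 0, 0], 30]
    - [[-0.1, 0, 0.8], [0.1, 0, 0], 30]
    - [[-0.1, 0, 0.9], [0.1, 0, 0], 30]
    - [[-0.1, 0, 1], [0.1, 0, 0], 30]
    - [[-0.1, 0, 1], [0.1, 0, 0], 30]

```text
time_s: 12.15
eef_pos: [565.8, 181.9, 39.2]
ee_rot: [-0.001, 0.665, 0.747, 0.0]
force: [-6.2, -0.5, 11.6]
grip_width: 0.532
grip_force: 42.8
```

Emit:
step_arm:
  increments:
    - [[-0.1, 0, 0.9], [0.1, 0, 0], 65]
    - [[-0.1, 0, 0.9], [0.1, 0, 0], 85]
    - [[-0.1, 0, 0.9], [0.1, 0, 0], 85]
    - [[-0.1, 0, -1], [0.1, 0, 0], 90]
    - [[-0.1, 0, -5], [0, 0, 0], 100]
    - [[-0.1, 0, -10], [0, 0, 0], 100]
    - [[0, 0, -12.5], [0, 0, 0], 100]
    - [[0, 0, -12.5], [0, 0, 0], 100]

```text
time_s: 13.15
eef_pos: [567.0, 181.8, 165.8]
ee_rot: [0.001, 0.665, 0.747, 0.002]
force: [-0.3, -0.1, -1.4]
grip_width: 1.0
grip_force: 0.0
```

```bash
python3 -c "
from h import *
inc(512.3,-235.9,165,0.6)"
```

```text
t 13.15 pos [567.  181.8 165.8] w 1.0 j6 -0.0 | cm [-4.085e+01 -1.028e+01 -3.000e-02] deg [ 0.2 -0.1  6.1]
```

Emit:
step_arm:
  increments:
    - [[-6, -1.5, 0], [0, 0, 2], 100]
    - [[-12, -3, 0], [0, 0, 4], 100]
    - [[-18, -4.5, 0], [0, 0, 6.1], 100]
    - [[-24, -6, 0], [0, 0, 6.1], 100]
    - [[-30, -7.5, 0], [0, 0, 6.1], 100]
    - [[-36, -9, 0], [0, 0, 6.1], 100]
    - [[-40, -10.1, 0], [0, 0, 6.1], 100]
    - [[-40.8, -10.3, 0], [0, 0, 6.1], 100]

```text
time_s: 14.15
eef_pos: [510.1, -237.5, 161.2]
ee_rot: [-0.002, 0.705, 0.709, -0.0]
force: [0.7, 0.2, -0.1]
grip_width: 0.994
grip_force: 0.0
```

Emit:
step_arm:
  increments:
    - [[0, 0, 0], [0, 0, 0], 100]
    - [[0, 0, 0], [0, 0, 0], 100]

```text
time_s: 14.4
eef_pos: [511.2, -234.2, 162.0]
ee_rot: [-0.002, 0.703, 0.711, 0.0]
force: [0.3, 0.7, 0.2]
grip_width: 1.001
grip_force: 0.0
```

Run:
```python
from h import *; from rig import ctrl; import cv2
inc(512.3,-235.9,36,.6)
c=ctrl.capture("wrist");cv2.imwrite("pics/w4.png",cv2.resize(c["img"][120:330,150:410,::-1],None,fx=2.5,fy=2.5))
T=np.array(c["extrinsics"])
for dx,dy in((23,16),(23,-16),(-23,-16),(-23,16)):
    q=T[:3,:3].T@(np.array([512.3+dx,-235.9+dy,69])-T[:3,3]);print((np.array([c["fx"]*q[0]/q[2]+c["cx"],c["fy"]*q[1]/q[2]+c["cy"]])-[150,120])*2.5)
```

```text
t 14.4 pos [ 511.2 -234.2  162. ] w 1.0 j6 -0.65 | cm [-0.2   0.13 12.6 ] deg [-0.1 -0.1  0. ]
[405.05754858 181.52402915]
[400.94435289 284.18791043]
[249.37402223 282.57671587]
[247.90493351 179.84287911]
```

View pics/w4.png

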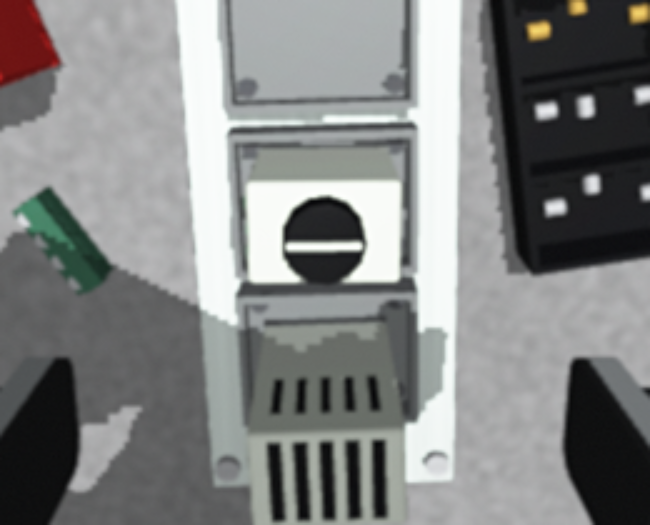

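The relay roof appears at (247–401, 181–284), which matches the prediction.

Emit:
step_arm:
  increments:
    - [[-0.1, 0.1, 5], [0, 0, 0], 100]
    - [[-0.1, 0.1, 10], [0, 0, 0], 100]
    - [[-0.2, 0.1, 12.6], [0, 0, 0], 100]
    - [[-0.2, 0.1, 12.6], [0, 0, 0], 90]
    - [[-0.2, 0.1, 12.6], [0, 0, 0], 30]
    - [[-0.2, 0.1, 12.6], [0, 0, 0], 30]
    - [[-0.2, 0.1, 12.6], [0, 0, 0], 30]
    - [[-0.2, 0.1, 12.6], [0, 0, 0], 30]

```text
time_s: 15.45
eef_pos: [512.7, -237.7, 37.9]
ee_rot: [0.0, 0.704, 0.711, 0.0]
force: [-0.2, 1.1, 6.9]
grip_width: 0.535
grip_force: 42.0
```

Emit:
step_arm:
  increments:
    - [[0, 0, -4], [0, 0, 0], 30]
    - [[0, 0, -9], [0, 0, 0], 30]
    - [[0, 0, -13], [0, 0, 0], 30]
    - [[0, 0, -13], [0, 0, 0], 30]

```text
time_s: 15.95
eef_pos: [513.2, -238.3, 169.7]
ee_rot: [0.002, 0.704, 0.711, 0.0]
force: [0.3, -0.4, -2.2]
grip_width: 0.533
grip_force: 41.8
```

```bash
python3 -c "
from h import *
inc(558.8,242.1,168,6.7)"
```

```text
t 15.95 pos [ 513.2 -238.3  169.7] w 0.53 j6 -0.65 | cm [47.99  5.03  0.07] deg [ 0.2  0.2 -6.1]
```

Emit:
step_arm:
  increments:
    - [[6, 0.6, 0], [0, 0, -1], 30]
    - [[12, 1.2, 0], [0, 0, -2], 30]
    - [[18, 1.9, 0], [0, 0, -3], 30]
    - [[24, 2.5, 0], [0, 0, -4], 30]
    - [[30, 3.1, 0], [0, 0, -5], 30]
    - [[36, 3.8, 0], [0.1, 0.1, -6.1], 30]
    - [[42, 4.4, 0], [0.1, 0.1, -6.1], 30]
    - [[46.5, 4.9, 0], [0.1, 0.1, -6.1], 30]

```text
time_s: 16.95
eef_pos: [555.8, 230.2, 165.8]
ee_rot: [-0.003, 0.664, 0.747, -0.001]
force: [0.1, -1.5, -1.1]
grip_width: 0.528
grip_force: 41.8
```

Emit:
step_arm:
  increments:
    - [[1.1, 0.1, 0], [0, 0, 0], 30]
    - [[1.1, 0.1, 0], [0, 0, 0], 30]
    - [[1.1, 0.1, 0], [0, 0, 0], 30]

```text
time_s: 17.32
eef_pos: [556.4, 237.6, 166.7]
ee_rot: [-0.003, 0.665, 0.746, -0.0]
force: [0.1, -0.7, -1.9]
grip_width: 0.53
grip_force: 41.7
```

```bash
python3 -c "
from h import *
inc(558.8,240.3,34.9,6.7)"
```

```text
t 17.32 pos [556.4 237.6 166.7] w 0.53 j6 0.09 | cm [ 0.2   0.32 13.18] deg [-0.2 -0.2 -0.1]
```

Emit:
step_arm:
  increments:
    - [[0.2, 0.2, 4], [-0.1, -0.1, 0], 30]
    - [[0.2, 0.2, 8.5], [-0.1, -0.1, 0], 30]
    - [[0.2, 0.2, 11.5], [-0.1, -0.1, 0], 30]
    - [[0.2, 0.2, 12.3], [-0.1, -0.1, 0], 30]
    - [[0.2, 0.2, 12.3], [-0.1, -0.1, 0], 30]
    - [[0.2, 0.2, 12.3], [-0.1, -0.1, 0], 30]

```text
time_s: 18.08
eef_pos: [558.5, 241.4, 45.5]
ee_rot: [-0.0, 0.665, 0.747, 0.001]
force: [0.6, 0.4, -1.1]
grip_width: 0.53
grip_force: 41.7
```

```bash
python3 -c "
from h import *
inc(558.8,240.3,34.9,6.7)"
```

```text
t 18.07 pos [558.5 241.4  45.5] w 0.53 j6 0.1 | cm [-0.12  0.02  1.06] deg [ 0.1 -0.1 -0.1]
```

Emit:
step_arm:
  increments:
    - [[-0.1, 0, 0.3], [0.1, 0, 0], 30]
    - [[-0.1, 0, 0.5], [0.1, 0, 0], 30]
    - [[-0.1, 0, 0.7], [0.1, 0, 0], 30]
    - [[-0.1, 0, 0.8], [0.1, 0, 0], 30]
    - [[-0.1, 0, 0.9], [0.1, 0, 0], 30]
    - [[-0.1, 0, 1], [0.1, 0, 0], 30]
    - [[-0.1, 0, 1.05], [0.1, 0, 0], 30]
    - [[-0.1, 0, 1.05], [0.1, 0, 0], 30]

```text
time_s: 19.08
eef_pos: [557.7, 240.6, 34.9]
ee_rot: [-0.002, 0.665, 0.747, -0.0]
force: [-5.2, -1.7, 11.0]
grip_width: 0.531
grip_force: 43.3
```

Emit:
step_arm:
  increments:
    - [[-0.1, 0, 0.95], [0.1, 0, 0], 65]
    - [[-0.1, 0, 0.95], [0.1, 0, 0], 85]
    - [[-0.1, 0, 0.95], [0.1, 0, 0], 85]
    - [[-0.1, 0, -1], [0.1, 0, 0], 90]
    - [[-0.1, 0, -5], [0, 0, 0], 100]
    - [[-0.1, 0, -10], [0, 0, 0], 100]
    - [[0, 0, -13], [0, 0, 0], 100]
    - [[0, 0, -13], [0, 0, 0], 100]

```text
time_s: 20.08
eef_pos: [559.2, 240.7, 167.3]
ee_rot: [0.0, 0.665, 0.747, 0.002]
force: [-0.2, -0.0, -1.4]
grip_width: 1.006
grip_force: 0.0
```

```bash
python3 -c "
from h import *
inc(513.9,-302.6,165,1.9)"
```

```text
t 20.07 pos [559.2 240.7 167.3] w 1.01 j6 0.1 | cm [-53.44 -10.81   0.06] deg [ 0.2 -0.2  4.8]
```

Emit:
step_arm:
  increments:
    - [[-6, -1.2, 0], [0, 0, 2], 100]
    - [[-12, -2.4, 0], [0, 0, 4], 100]
    - [[-18, -3.6, 0], [0, 0, 4.8], 100]
    - [[-24, -4.8, 0], [0, 0, 4.8], 100]
    - [[-30, -6.1, 0], [0, 0, 4.8], 100]
    - [[-36, -7.3, 0], [0, 0, 4.8], 100]
    - [[-42, -8.5, 0], [0, 0, 4.8], 100]
    - [[-48, -9.7, 0], [0, 0, 4.8], 100]

```text
time_s: 21.08
eef_pos: [516.6, -249.4, 162.5]
ee_rot: [-0.002, 0.696, 0.718, -0.001]
force: [1.0, 0.1, 0.1]
grip_width: 1.0
grip_force: 0.0
```

Emit:
step_arm:
  increments:
    - [[-4.5, -0.9, 0], [0, 0, 0], 100]
    - [[-5.4, -1.1, 0], [0, 0, 0], 100]
    - [[-5.4, -1.1, 0], [0, 0, 0], 100]
    - [[-5.4, -1.1, 0], [0, 0, 0], 100]

```text
time_s: 21.58
eef_pos: [508.5, -300.6, 162.7]
ee_rot: [-0.002, 0.695, 0.719, -0.001]
force: [0.4, -0.3, -0.5]
grip_width: 1.0
grip_force: 0.0
```

Run:
```python
from h import *; from rig import ctrl; import cv2
inc(513.9,-302.6,54,1.9)
c=ctrl.capture("wrist");cv2.imwrite("pics/w5.png",cv2.resize(c["img"][120:330,150:410,::-1],None,fx=2.5,fy=2.5))
T=np.array(c["extrinsics"])
for dx,dy in((23,16),(23,-16),(-23,-16),(-23,16)):
    q=T[:3,:3].T@(np.array([513.9+dx,-302.6+dy,95])-T[:3,3]);print((np.array([c["fx"]*q[0]/q[2]+c["cx"],c["fy"]*q[1]/q[2]+c["cy"]])-[150,120])*2.5)
```

```text
t 21.57 pos [ 508.5 -300.6  162.7] w 1.0 j6 -0.77 | cm [-0.25  0.57 10.87] deg [-0.2 -0.1  0. ]
[432.21754712 207.9952521 ]
[423.94901856 320.44942187]
[256.32013294 315.03838417]
[257.73483983 202.23165811]
```

View pics/w5.png

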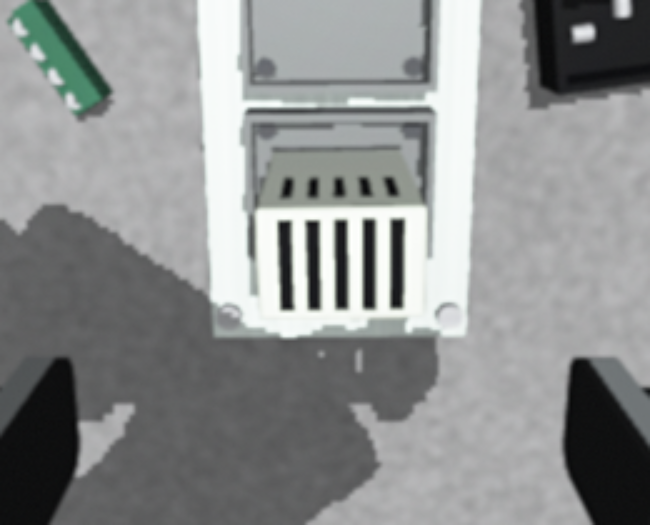

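The supply roof is at (256–425, 206–317), matching the prediction.

Emit:
step_arm:
  increments:
    - [[-0.2, 0.5, 3], [-0.1, 0, 0], 100]
    - [[-0.2, 0.5, 8], [-0.1, 0, 0], 100]
    - [[-0.2, 0.5, 10.9], [-0.1, 0, 0], 100]
    - [[-0.2, 0.5, 10.9], [-0.1, 0, 0], 90]
    - [[-0.2, 0.5, 10.9], [-0.1, 0, 0], 30]
    - [[-0.2, 0.5, 10.9], [-0.1, 0, 0], 30]
    - [[-0.2, 0.5, 10.9], [-0.1, 0, 0], 30]
    - [[-0.2, 0.5, 10.9], [-0.1, 0, 0], 30]

```text
time_s: 22.62
eef_pos: [513.7, -304.1, 55.6]
ee_rot: [0.0, 0.696, 0.718, 0.0]
force: [0.3, 1.6, 7.4]
grip_width: 0.537
grip_force: 41.4
```

Emit:
step_arm:
  increments:
    - [[0, 0, -4], [0, 0, 0], 30]
    - [[0, 0, -9], [0, 0, 0], 30]
    - [[0, 0, -13], [0, 0, 0], 30]
    - [[0, 0, -13], [0, 0, 0], 30]

```text
time_s: 23.12
eef_pos: [514.0, -304.6, 187.2]
ee_rot: [0.002, 0.696, 0.718, 0.0]
force: [-0.1, 0.5, -2.1]
grip_width: 0.538
grip_force: 42.2
```

```bash
python3 -c "
from h import *
inc(551.8,302,185,6.7)"
```

```text
t 23.12 pos [ 514.  -304.6  187.2] w 0.54 j6 -0.76 | cm [60.5   5.75  0.07] deg [ 0.2  0.2 -4.8]
```

Emit:
step_arm:
  increments:
    - [[6, 0.6, 0], [0, 0, -1], 30]
    - [[12, 1.1, 0], [0, 0, -2], 30]
    - [[18, 1.7, 0], [0, 0, -3], 30]
    - [[24, 2.3, 0], [0, 0, -4], 30]
    - [[30, 2.9, 0], [0.1, 0.1, -4.8], 30]
    - [[36, 3.4, 0], [0.1, 0.1, -4.8], 30]
    - [[42, 4, 0], [0.1, 0.1, -4.8], 30]
    - [[47, 4.5, 0], [0.1, 0.1, -4.8], 30]

```text
time_s: 24.12
eef_pos: [542.0, 169.6, 183.2]
ee_rot: [-0.003, 0.665, 0.747, -0.001]
force: [0.9, -1.2, -1.7]
grip_width: 0.537
grip_force: 42.0
```

```bash
python3 -c "
from h import *
inc(551.8,300.2,182,6.7)"
```

```text
t 24.12 pos [542.  169.6 183.2] w 0.54 j6 -0.02 | cm [12.86  2.5   0.15] deg [-0.3 -0.2 -0. ]
```

Emit:
step_arm:
  increments:
    - [[5, 1, 0], [-0.1, -0.1, 0], 30]
    - [[10, 2, 0], [-0.1, -0.1, 0], 30]
    - [[12.3, 2.4, 0], [-0.1, -0.1, 0], 30]
    - [[12.5, 2.4, 0], [-0.1, -0.1, 0], 30]
    - [[12.5, 2.4, 0], [-0.1, -0.1, 0], 30]

```text
time_s: 24.75
eef_pos: [551.9, 293.6, 183.9]
ee_rot: [-0.001, 0.665, 0.747, -0.001]
force: [-0.6, 0.0, -2.4]
grip_width: 0.537
grip_force: 42.0
```

```bash
python3 -c "
from h import *
inc(551.8,300.2,52.6,6.7)"
```

```text
t 24.75 pos [551.9 293.6 183.9] w 0.54 j6 0.18 | cm [ 0.64  0.1  13.13] deg [-0.2 -0.1 -0.1]
```

Emit:
step_arm:
  increments:
    - [[0.5, 0, 4], [-0.1, 0, 0], 30]
    - [[0.5, 0, 8.5], [-0.1, 0, 0], 30]
    - [[0.5, 0, 11], [-0.1, 0, 0], 30]
    - [[0.5, 0, 11.3], [-0.1, 0, 0], 30]
    - [[0.5, 0, 11.3], [-0.1, 0, 0], 30]
    - [[0.5, 0, 11.3], [-0.1, 0, 0], 30]

```text
time_s: 25.5
eef_pos: [552.1, 299.4, 73.3]
ee_rot: [0.0, 0.665, 0.747, 0.002]
force: [-0.5, -0.1, -2.7]
grip_width: 0.537
grip_force: 41.9
```

```bash
python3 -c "
from h import *
inc(551.8,300.2,52.6,6.7)"
```

```text
t 25.5 pos [552.1 299.4  73.3] w 0.54 j6 0.19 | cm [ 0.08 -0.03  2.07] deg [ 0.2 -0.1 -0.1]
```

Emit:
step_arm:
  increments:
    - [[0, 0, 0.7], [0.1, 0, 0], 30]
    - [[0, 0, 1.2], [0.1, 0, 0], 30]
    - [[0, 0, 1.5], [0.1, 0, 0], 30]
    - [[0, 0, 1.7], [0.1, 0, 0], 30]
    - [[0, 0, 1.8], [0.1, 0, 0], 30]
    - [[0, 0, 1.9], [0.1, 0, 0], 30]
    - [[0, 0, 2], [0.1, 0, 0], 30]
    - [[0, 0, 2.05], [0.1, 0, 0], 30]

```text
time_s: 26.5
eef_pos: [551.5, 299.6, 52.6]
ee_rot: [-0.001, 0.665, 0.747, 0.0]
force: [-4.7, -1.7, 10.3]
grip_width: 0.534
grip_force: 43.2
```

Floor contact at 10 N, as with the others. I'll release and retreat.

Emit:
step_arm:
  increments:
    - [[0, 0, 1.95], [0.1, 0, 0], 65]
    - [[0, 0, 1.95], [0.1, 0, 0], 85]
    - [[0, 0, 1.95], [0.1, 0, 0], 85]
    - [[0, 0, 0], [0.1, 0, 0], 90]
    - [[0, 0, -5], [0, 0, 0], 100]
    - [[0, 0, -10], [0, 0, 0], 100]
    - [[0, 0, -14], [0, 0, 0], 100]
    - [[0, 0, -14], [0, 0, 0], 100]

```text
time_s: 27.5
eef_pos: [553.0, 299.7, 196.7]
ee_rot: [0.001, 0.665, 0.747, 0.004]
force: [0.5, -0.2, -0.6]
grip_width: 1.003
grip_force: 0.0
```

Emit:
step_arm:
  increments:
    - [[-6, -3, 0], [0, 0, 0], 100]
    - [[-12, -6, 0], [0, 0, 0], 100]
    - [[-18, -9, 0], [0, 0, 0], 100]
    - [[-24, -12, 0], [0, 0, 0], 100]
    - [[-30, -15, 0], [0, 0, 0], 100]
    - [[-30, -15, 0], [0, 0, 0], 100]
    - [[-30, -15, 0], [0, 0, 0], 100]

```text
time_s: 28.38
eef_pos: [437.0, -17.1, 191.3]
ee_rot: [-0.001, 0.666, 0.746, 0.0]
force: [-0.0, -0.4, -0.0]
grip_width: 0.997
grip_force: 0.0
```

Run:
```python
from rig import ctrl; import cv2,numpy as np
a=ctrl.capture("top")["img"][140:240,90:290,::-1];b=ctrl.capture("scene")["img"][180:290,280:500,::-1]
cv2.imwrite("pics/end.png",np.vstack([cv2.resize(a,(600,300),interpolation=2),cv2.resize(b,(600,300),interpolation=2)]))
```

```text
(no output)
```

View pics/end.png

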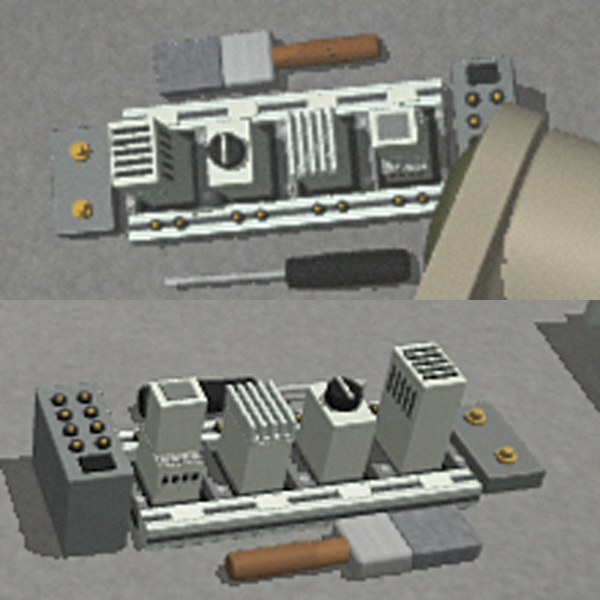

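From the power unit the order is terminal, driver, relay, supply. All four stand upright in their bays and the arm is clear.

```bash
python3 -c "
from rig import ctrl
print(ctrl.finish_job())"
```

```text
the job is handed in; nothing more can be done
None
```

All four modules stand upright in the rack, in the order terminal, driver, relay, supply counting from the power unit; the job was handed in at about 28.5 s, with the arm clear of everything.

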